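# Let the thread spool out of the counter dispenser

### The arm

A 7-joint arm with a two-finger parallel gripper is mounted at the origin on a cart in front of the work surface, level with it; the furniture and walls round the work are solid. World frame = base frame: x ahead of the robot, y to its left, z up, the work surface at z = 0. Lengths are in mm, angles in degrees, forces in N, time in s.
With the tool pointing down it reaches from about 400 to 875 mm from the base axis. Payload 19.3 kg.
Tool frame: the origin (TCP) lies on the centre line of the jaws, within the pads' length; the fingertips stand 11 mm ahead of it and the grasp point (between the pads) lies 8 mm behind it (manip.tip_extent is the distance from the TCP to the fingertips, in mm); z points along the fingers, y is the line along which they close (so a half turn about z gives the same grasp; the last joint's range is limited). The gripper opens to 85 mm and grips with 20 to 120 N. Pads are 22 mm wide; open, the fingers measure 114 mm over their backs; the gripper's body (76 mm by 85 mm) begins 54 mm behind the grasp point. The pads swing forward as they close: fully open they stand 13 mm farther back than shut.
Start: joints at [-67.85, 29.874, -2.08, 91.645, 1.215, 58.505, -6.463], TCP at [275.69, 560.901, 242.291] pointing down, gripper open.
Joint ranges: [-166.77, 166.77], [-17.47, 122.26], [-85.68, 81.53], [9.62, 139.38], [-72.42, 252.41], [9.2, 110.78], [-144.41, 144.41]. Speed limits (degrees/s): [108.29, 108.29, 136.94, 136.94, 172.46, 172.46, 172.46].

### API

Orientations are given as [roll, pitch, yaw] about the fixed x, y, z axes, in that order (R = Rz(yaw) Ry(pitch) Rx(roll)).
In Python, from plant import readout, grab_frame, order, manip gives the robot as it stands.
- The arm moves only by the tool servo_tool, never from a script. Its argument "rows" is a list of rows, each a list of 3 entries, a list of its own where there are three numbers: the shift along the tool's x, y, z in mm, then the turn, a rotation vector about the tool's x, y, z in degrees, then the opening, from 0 (shut) to 1 (fully open). In form: [[[dx, dy, dz], [ax, ay, az], gripper], ...]. A call has 1 to 20 rows; each row shifts and turns the commanded pose from where the row before left it, along the tool's axes as they then stand; what a row does not reach is not made up. A row lasts 1/10 s, in which the tool goes at most 50 mm and 8.59 degrees, less where a joint would pass 70% of its speed; a pose out of reach is approached as far as the arm can. A call is refused whole if a number of a shift passes 50 or a number of a turn 8.59, either way. A call with a gripper value outside its range is refused whole. The fingers move at their own pace and stop on an object; "squeeze" is the grip in N (left out, the last holds). Time passes only in rows, so rows that do not move let the fingers close. It gives the time, the measured TCP pose, the force, the opening and the grip force at its end, in the units of the state.
- readout.get_state(): the state, without advancing time (a new reading comes with each control period).
- grab_frame(name): name is "scene" or "top" or "wrist"; returns a dict with "color" (400x640x3 uint8, red, green, blue), "intrinsics" (3x3 intrinsics, pixels), "dist" ([k1, k2, p1, p2, k3] as OpenCV has them; the pictures are not rectified), "pose" (4x4, takes a point from camera to world coordinates). Camera axes: x right, y up, looking along -z (the intrinsics and any distortion apply to the point x, -y, -z); pixel columns grow to the right and rows downward; lengths in mm; the calibration is good to about 2 mm. A picture is of the moment at which its call begins. There is no depth.
- order.sign_off(): hands the job in; it is judged then, once.
The state is a dict: "time": time; "joints": joint angles; "joint_vel": joint speeds; "joint_torque": joint torques, N m; "tool_pos": TCP position; "orientation": TCP orientation; "ft_force": force on the tool from outside, world axes, zero at the start; "moment": the same for the moment, N m; "gripper_width": opening from 0.0 (shut) to 1.0 (fully open); "gripper_force": force on a finger pad.
Only numpy, scipy, OpenCV 4.12 (cv2) and the standard library are available. Lean on these libraries where they do the work, as an engineer would, in place of code of your own. Each camera call takes 0.05 s, during which the arm holds its last target. There are 200 camera calls.

### The job

A customer has bought the spool of thread that lies in one lane of the two-lane metal dispenser on the counter; a glue stick lies in the other lane. With the closed fingertips press down the paddle of the spool's lane, so that its gate lifts and the spool rolls by itself into the tray at the front, then let the paddle come back up so that the gate shuts, and stand clear. Do not touch the spool or the glue stick, keep the glue stick shut in its lane with its own paddle left alone, and leave the other things on the counter where they are.

Things in the scene. Friction and masses are not known exactly. Their poses are not given: they have to be found in the camera images.
- dispenser: Fixed aluminium dispenser, 194 x 210 mm. Origin: centre of its underside; z up, x from the tray to the back, y to its left. Chute floor rises 12 degrees toward +x (z = 50 mm at x = 0). 24 mm walls; a divider at y = 0 parts the left lane (+y) from the right lane (-y), x = -12 to 88 mm. In front of the gates a shared tray with a 22 mm lip; a spool let out stops there with its axis at x = -79 mm.
- rocker_left (a joint): Spring lever outside the left (+y) wall: the left lane's gate blade on its front end, the left paddle on its rear end. Pivot at x = 52, z = 96 mm in the dispenser frame, axis along y. 0 rad: gate shut, paddle up. Grows as the paddle goes down, to a stop at 0.5; from about 0.32 a spool passes below the gate. Takes 2 N at first, 4 N at the stop; springs back to 0 when released.
- rocker_right (a joint): The same lever on the outside of the right (-y) wall, for the right lane, with the right paddle; same values.
- press_left (a point): Centre of the top of the left paddle, a ribbed black plate 36 (x) x 30 (y) x 6 mm. At lever 0 it is at x = 119, y = 128, z = 138 mm in the dispenser frame, rising 12 degrees to the back; fully pressed it is 38 mm lower and 12 mm farther to +x. Free space above, below and outside it.
- press_right (a point): The same point on the right paddle, at x = 119, y = -128, z = 138 mm in the dispenser frame.
- spool: Wooden spool of dark thread, 29 mm in diameter, 46 mm long, 22 g, with wider rims, lying across its lane against the gate. z is its axis; origin: centre of its foot, the end toward dispenser +y; it reaches 46 mm from there toward -y. Origin at y = 95 mm in the dispenser frame in the left lane, y = -7 mm in the right lane.
- glue_stick: Glue stick, a plain smooth cylinder 26 mm in diameter, 88 mm long, lying across the lane that the spool is not in; origin at the centre of its foot, the end toward dispenser +y; it reaches 88 mm from there toward -y.
- tape_measure: Tape measure, 74 x 33 x 62 mm, standing loose left of the dispenser; origin at the centre of its underside.
- stapler: Stapler, 145 x 34 x 47 mm, loose right of the dispenser; origin at the centre of its underside.
- button_tin: Round tin, 72 mm in diameter, 33 mm high, loose behind the dispenser; origin at the centre of its underside.
- call_bell: Call bell, 84 mm in diameter, 62 mm high, loose on the left; origin at the centre of its underside.
- scanner: Hand-held scanner, 63 x 201 x 58 mm, loose on the left; origin at the centre of its underside.
- ticket_pad: Pad of tickets, 140 x 100 x 12 mm, lying loose at the back right; origin at the centre of its underside.
- card_holder: Card holder, 52 x 100 x 57 mm, loose at the far left; origin at the centre of its underside.
There are look-alikes about, which are no part of the job. Leave any brown or purple look-alike of the glue_stick alone.

How it is judged (in metres and radians):
On the way, in this order (a step that is already met when the one before it is completed fails the run):
1. the fingers press down the paddle of the spool's lane and its gate rises (((y of spool in the frame of dispenser above 0.02 m and value of joint rocker_left above 0.2 rad and contact force between the fingers and dispenser above 0.4 N and distance between the grasp point and press_left below 0.05 m) or (y of spool in the frame of dispenser below 0 m and value of joint rocker_right above 0.2 rad and contact force between the fingers and dispenser above 0.4 N and distance between the grasp point and press_right below 0.05 m))).
2. the spool has rolled past the gate into the tray (x of spool in the frame of dispenser below -0.05 m and z of spool in the frame of dispenser below 0.08 m), for 0.1 s.
At the end, for the whole second after the job is handed in: The spool lies at rest (under 30 mm/s) in the tray, origin between x = -100 and -50 mm in the dispenser frame; both gates are shut (levers under 0.05 rad); the glue stick is still in its lane behind its gate; nothing is touched (x of spool in the frame of dispenser between -0.1 and -0.05 m and z of spool in the frame of dispenser between 0.03 and 0.07 m and y of spool in the frame of dispenser between -0.11 and 0.11 m and linear speed of spool below 0.03 m/s and value of joint each of rocker_left, rocker_right below 0.05 rad and x of glue_stick in the frame of dispenser above -0.005 m and z of glue_stick in the frame of dispenser between 0.05 and 0.09 m).
It fails at once if the glue stick leaves its lane or is lifted (x of glue_stick in the frame of dispenser below -0.005 m or distance of glue_stick from where it was at the start of the episode above 0.03 m).
It fails at once if the paddle of the glue stick's lane is pressed ((y of glue_stick in the frame of dispenser above 0.04 m and value of joint rocker_left above 0.15 rad) or (y of glue_stick in the frame of dispenser below 0.04 m and value of joint rocker_right above 0.15 rad)).
It fails at once if the robot touches the spool or the glue stick (contact force between any of the arm, the fingers and spool above 0.5 N or contact force between any of the arm, the fingers and glue_stick above 0.5 N).
It fails at once if the spool is lifted out of the dispenser (z of spool in the frame of dispenser above 0.11 m).
It fails at once if something else on the counter is moved more than 30 mm (distance of any of tape_measure, stapler, button_tin, call_bell, scanner, ticket_pad, card_holder from where it was at the start of the episode above 0.03 m).
It also fails if it takes over 32 s, if anything falls off the work surface, if the arm or the gripper's body presses on something with over 40 N, if the wrist force passes 120 N, or if a joint passes its speed limit or range.

## Working session

There is one attempt and no reset: what is moved stays moved. The work goes in short steps, Python scripts to look and compute and a tool call to move; the robot and the scene stay as the last step left them, time stands still between calls to the robot, and variables do not carry over. Pictures are saved under pics/ and viewed, at most 10 in all, crops included, and the job is handed in when it is done.

Besides the shell and the picture viewer there is one more tool, called after "Call:" by a JSON object that holds its "name" and its "arguments", one argument or row to a line. servo_tool: Moves the arm, as the interface text tells. Its arguments: {"type":"object","properties":{"rows":{"type":"array"},"squeeze":{"type":"number"}},"required":["rows"]}

```bash
mkdir -p pics
cat > h.py <<'E'
import numpy as np, cv2
from plant import readout, grab_frame, order, manip
def snap(n,out):
    f=grab_frame(n); cv2.imwrite(f'pics/{out}.png',f['color'][:,:,::-1]); np.save(f'pics/{out}.npy',f,allow_pickle=True); return f
def load(out): return np.load(f'pics/{out}.npy',allow_pickle=True).item()
def ray(f,uv):
    p=cv2.undistortPoints(np.array([[uv]],float),np.array(f['intrinsics'],float),np.array(f['dist'],float))[0,0]
    T=np.array(f['pose']); return T[:3,3],T[:3,:3]@np.array([p[0],-p[1],-1.])
def onz(f,uv,z):
    o,d=ray(f,uv); return o+d*(z-o[2])/d[2]
def proj(f,P):
    T=np.array(f['pose']); q=(np.array(P,float)-T[:3,3])@T[:3,:3]; q=q*[1,-1,-1]
    return cv2.projectPoints(q.reshape(-1,1,3),np.zeros(3),np.zeros(3),np.array(f['intrinsics'],float),np.array(f['dist'],float))[0].reshape(-1,2)
E
python3 - <<'E'
from h import *
a=snap('scene','s0');b=snap('top','t0')
print(readout.get_state()); print(a['pose'],b['pose'],b['dist'])
E
```

```text
{'time': 0.1, 'joints': array([-67.84797957,  29.90670177,  -2.07968786,  91.66912598,
         1.21594469,  58.50506514,  -6.46288194]), 'joint_vel': array([-0.01218654, -0.19711276, -0.06550429, -0.12773018, -0.05884648,
       -0.00882657,  0.03706793]), 'joint_torque': array([ 4.77954236e-03, -9.28489208e+01,  1.98445491e+00, -3.70539129e+01,
        1.81110733e-02,  5.17920591e-03, -3.02276715e-05]), 'tool_pos': array([275.61399774, 560.63242931, 241.78186276]), 'orientation': array([-1.79941489e+02,  6.03110813e-03,  1.53824422e+02]), 'ft_force': array([ 0.10888483, -0.65317353, -0.79931068]), 'moment': array([-0.01638408, -0.01900154,  0.06767939]), 'gripper_force': 0.0, 'gripper_width': 1.0000821123192971}
[[-7.30216365e-01  4.33009067e-01 -5.28476308e-01 -3.54933323e+02]
 [-6.83213680e-01 -4.64797775e-01  5.63189218e-01  1.09109861e+03]
 [-1.76857457e-03  7.72312227e-01  6.35240660e-01  1.20511358e+03]
 [ 0.00000000e+00  0.00000000e+00  0.00000000e+00  1.00000000e+00]] [[ 3.11537352e-03  9.95063196e-01 -9.91944109e-02  4.13511310e+02]
 [-9.99826596e-01  4.92066435e-03  1.79600714e-02  1.39396375e+02]
 [ 1.83595084e-02  9.91212579e-02  9.94905978e-01  1.63504612e+03]
 [ 0.00000000e+00  0.00000000e+00  0.00000000e+00  1.00000000e+00]] [-0.05804681  0.          0.          0.          0.        ]
```

View pics/s0.png

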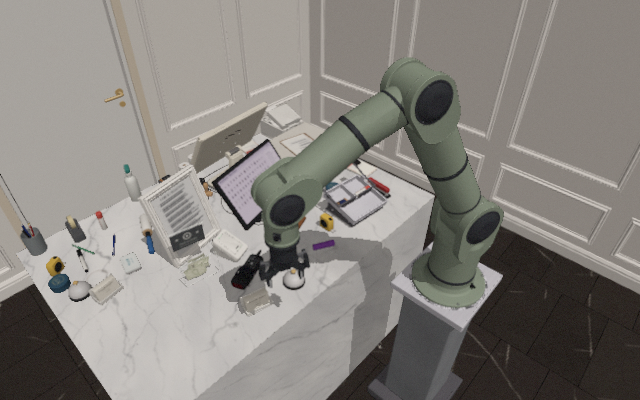

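View pics/t0.png

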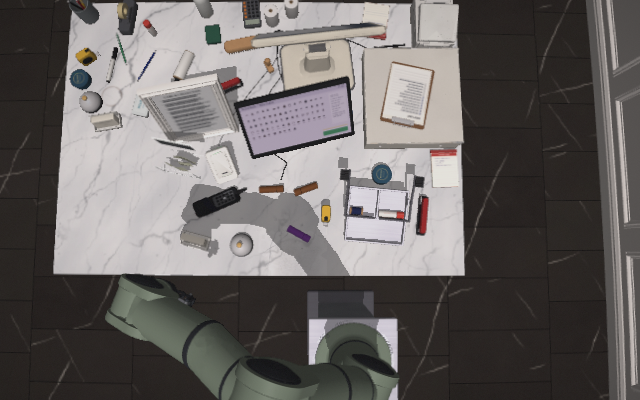

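The top view shows the dispenser at about (375,215), with paddles at about (345,172) and (418,180). The left lane holds a short dark and wooden item at (356,211). The right lane holds a white and red stick at (392,215). The look-alikes, brown at (271,188) and (306,188) and purple at (298,233), lie outside. I'll enlarge the dispenser to confirm.

Run:
```python
from h import *
im=cv2.imread('pics/t0.png')[150:260,325:440]
cv2.imwrite('pics/c0.png',cv2.resize(im,None,fx=5.4,fy=5.4,interpolation=cv2.INTER_CUBIC))
```

```text
(no output)
```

View pics/c0.png

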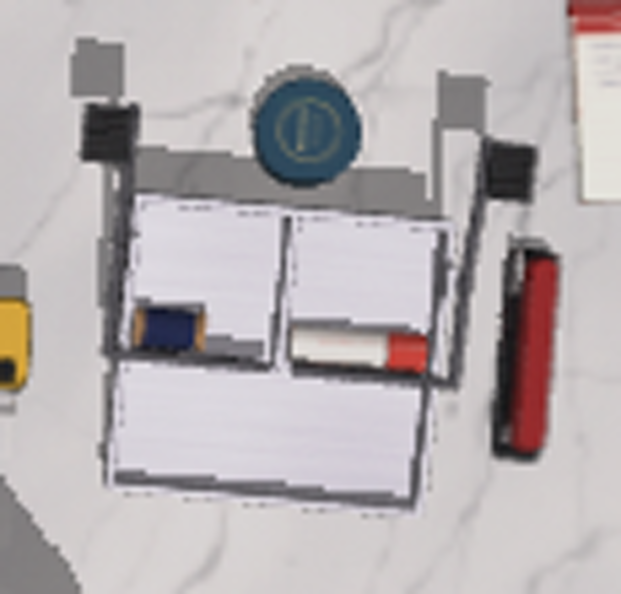

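The crop confirms it: the spool, dark blue thread with wooden rims, is in the left lane at crop (168,330). The glue stick is in the right lane at (360,350). The target is therefore the left paddle, at crop (109,132), about pixel (345,174).

Run:
```python
from h import *
f=load('t0'); g=cv2.cvtColor(f['color'],cv2.COLOR_RGB2HSV)[:,:,2]
P=[]
for u,v in((345,174),(420,182)):
    w=(g[v-8:v+9,u-8:u+9]<75).astype(np.uint8)
    n,l,s,c=cv2.connectedComponentsWithStats(cv2.morphologyEx(w,cv2.MORPH_OPEN,np.ones((5,5)))) 
    i=1+s[1:,4].argmax(); uv=c[i]+[u-8,v-8]; P.append(onz(f,uv,138)); print(s[i],uv,P[-1])
d=P[0]-P[1]; yaw=np.arctan2(-d[0],d[1]); print(np.linalg.norm(d),np.degrees(yaw))
x=np.array([np.cos(yaw),np.sin(yaw),0]); y=np.array([-x[1],x[0],0])
print('origin',(P[0]+P[1])/2-119*x,'x',x,'travel end',P[0]+12*x-[0,0,38])
# check tray front corners
O=(P[0]+P[1])/2-119*x;O[2]=0
print('lip corners px',proj(f,[O-105*x+97*y+[0,0,50],O-105*x-97*y+[0,0,50]]))
from scipy.spatial.transform import Rotation as R
s=readout.get_state(); r=R.from_euler('xyz',s['orientation'],degrees=True)
t=P[0]+[0,0,80+11]
print('tool shift to above', r.inv().apply(t-s['tool_pos']), s['tool_pos'], manip.tip_extent)
print('tape',onz(f,(326,213),62),'monitor lower right px z=150',onz(f,(353,137),150))
```

```text
[ 4  4  9 10 85] [344.76470588 174.35294118] [648.54590086  37.61049272 138.        ]
[ 3  3  8 10 79] [418.5443038  181.44303797] [ 625.91833559 -213.45448488  138.        ]
252.08258505057725 -5.149944551209121
origin [518.71249765 -77.24025753 138.        ] x [ 0.9959632  -0.08976251  0.        ] travel end [660.49745924  36.53334261 100.        ]
lip corners px [[345.68081437 241.48492254]
 [400.15445191 246.52787839]]
tool shift to above [-565.40226677 -304.86195128   13.15271557] [275.61399774 560.63242931 241.78186276] 11.0
tape [522.51356018  98.86369577  62.        ] monitor lower right px z=150 [774.89553191  10.16700947 150.        ]
```

Call:
{"name": "servo_tool", "arguments": {
  "rows": [
    [[0,0,0],[0,0,-7],0],
    [[0,0,0],[0,0,-7],0],
    [[0,0,0],[0,0,-7],0],
    [[-26,-30,0],[0,0,0],0],
    [[-26,-30,0],[0,0,0],0],
    [[-26,-30,0],[0,0,0],0],
    [[-26,-30,0],[0,0,0],0],
    [[-26,-30,0],[0,0,0],0],
    [[-26,-30,0],[0,0,0],0],
    [[-26,-30,0],[0,0,0],0],
    [[-26,-30,0],[0,0,0],0],
    [[-26,-30,0],[0,0,0],0],
    [[-26,-30,0],[0,0,0],0],
    [[-26,-30,0],[0,0,0],0],
    [[-26,-30,0],[0,0,0],0],
    [[-26,-30,0],[0,0,0],0],
    [[-26,-30,0],[0,0,0],0],
    [[-26,-30,0],[0,0,0],0],
    [[-26,-30,0],[0,0,0],0],
    [[0,0,0],[0,0,0],0]
  ]
}}

```text
time: 2.1
tool_pos: [648.5, 39.5, 241.6]
orientation: [-179.9, 0.0, 174.5]
ft_force: [-1.0, 0.6, -0.8]
gripper_width: -0.001
gripper_force: 0.0
```

Run:
```python
from h import *
f=snap('wrist','w0')
s=load('s0')
print(proj(f,[[648.5,37.6,138],[648.5,39.5,230],[660.5,36.5,100]]), np.array(f['pose'])[:3,3])
```

```text
[[308.91836894 204.47017133]
 [311.30282193 267.71216436]
 [309.42981006 203.69749798]] [570.15303935  47.43036274 373.8070024 ]
```

View pics/w0.png

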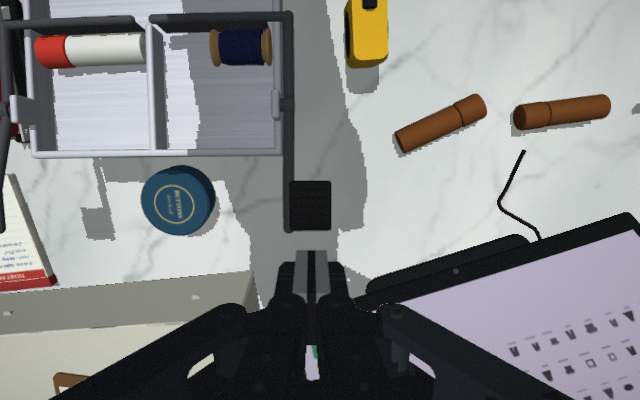

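The wrist view shows the left paddle centred at (310,205), against a predicted (309,204.5), so the estimate holds to about 2 mm. The path down is free. I'll press.

Call:
{"name": "servo_tool", "arguments": {
  "rows": [
    [[0,0,20],[0,0,0],0],
    [[0,0,20],[0,0,0],0],
    [[0,0,20],[0,0,0],0],
    [[0,0,20],[0,0,0],0],
    [[-1,0,5],[0,0,0],0],
    [[-1,0,5],[0,0,0],0],
    [[-1,0,5],[0,0,0],0],
    [[-1,0,5],[0,0,0],0],
    [[-1,0,5],[0,0,0],0],
    [[-1,0,5],[0,0,0],0],
    [[-1,0,5],[0,0,0],0],
    [[-1,0,5],[0,0,0],0],
    [[0,0,0],[0,0,0],0],
    [[0,0,0],[0,0,0],0]
  ]
}}

```text
time: 3.55
tool_pos: [655.2, 44.5, 122.3]
orientation: [180.0, 0.1, 174.8]
ft_force: [4.1, 0.5, 5.5]
gripper_width: -0.005
gripper_force: 2.8
```

Run:
```python
from h import *
f=snap('wrist','w1')
```

```text
(no output)
```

View pics/w1.png

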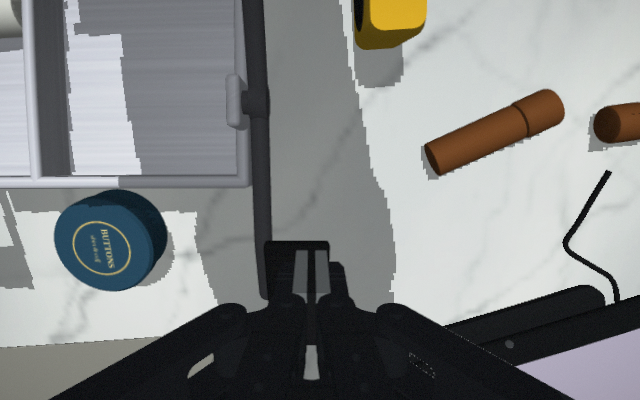

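The fingertips are on the pressed paddle at about (315,255). The spool isn't visible in this frame, so I'll check the top view.

Run:
```python
from h import *
snap('top','t1')
im=cv2.imread('pics/t1.png')[150:260,325:440]
cv2.imwrite('pics/c1.png',cv2.resize(im,None,fx=5,fy=5,interpolation=cv2.INTER_CUBIC))
```

```text
(no output)
```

View pics/c1.png

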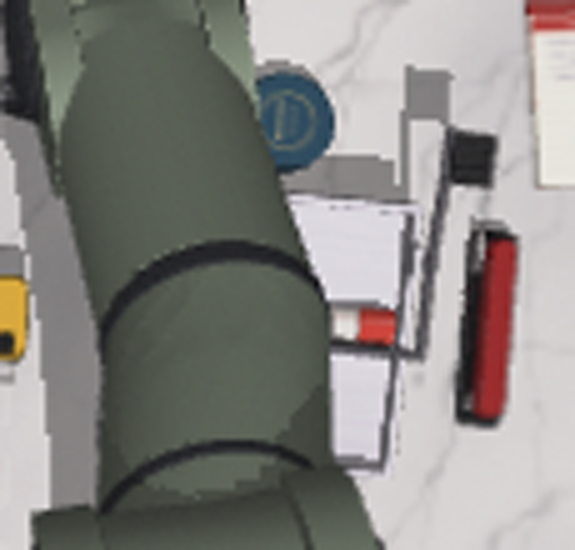

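The arm hides the left lane in this view, but the glue stick is still in the right lane at (365,325). I'll press a little deeper, hold, then check from the scene camera.

Call:
{"name": "servo_tool", "arguments": {
  "rows": [
    [[0,-1,3],[0,0,0],0],
    [[0,-1,3],[0,0,0],0],
    [[0,0,0],[0,0,0],0],
    [[0,0,0],[0,0,0],0],
    [[0,0,0],[0,0,0],0],
    [[0,0,0],[0,0,0],0],
    [[0,0,0],[0,0,0],0],
    [[0,0,0],[0,0,0],0],
    [[0,0,0],[0,0,0],0],
    [[0,0,0],[0,0,0],0],
    [[0,0,0],[0,0,0],0],
    [[0,0,0],[0,0,0],0]
  ]
}}

```text
time: 4.85
tool_pos: [654.9, 43.0, 116.5]
orientation: [180.0, 0.1, 174.8]
ft_force: [2.8, 2.7, 4.3]
gripper_width: 0.002
gripper_force: 2.9
```

Run:
```python
from h import *
f=snap('scene','s1')
x=np.array([.996,-.09,0]);y=np.array([.09,.996,0]);O=np.array([518.7,-77.2,0])
print(proj(f,[O-79*x+72*y+[0,0,50],O+5*x+72*y+[0,0,65]]))
c=proj(f,[O+[0,0,50]])[0].astype(int)
im=cv2.imread('pics/s1.png')[c[1]-45:c[1]+45,c[0]-55:c[0]+55]; print(c-[55,45])
cv2.imwrite('pics/c2.png',cv2.resize(im,None,fx=6,fy=6,interpolation=cv2.INTER_CUBIC))
```

```text
[[356.12290501 215.30629772]
 [342.32758329 203.20015055]]
[299 154]
```

View pics/c2.png

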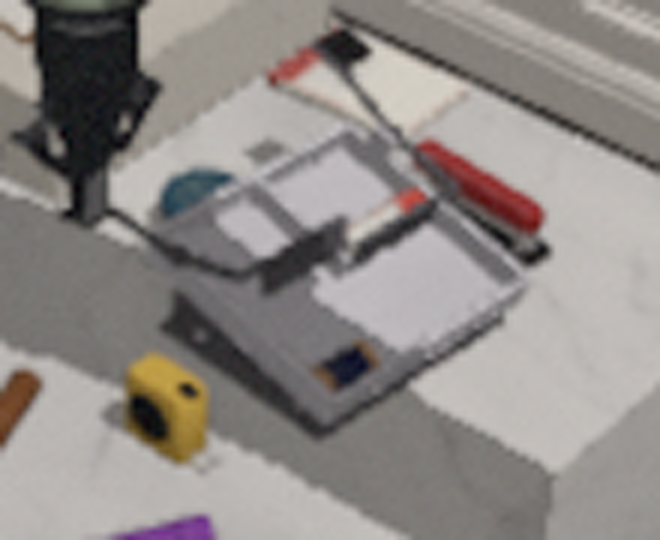

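The spool lies in the tray at crop (347,365), the left gate is raised at (300,255), and the glue stick is shut in at (385,220). I'll release slowly and rise clear.

Call:
{"name": "servo_tool", "arguments": {
  "rows": [
    [[0,0,-6],[0,0,0],0],
    [[0,0,-6],[0,0,0],0],
    [[0,0,-6],[0,0,0],0],
    [[0,0,-6],[0,0,0],0],
    [[0,0,-6],[0,0,0],0],
    [[0,0,-6],[0,0,0],0],
    [[0,0,-20],[0,0,0],0],
    [[0,0,-30],[0,0,0],0],
    [[0,0,-30],[0,0,0],0],
    [[0,0,0],[0,0,0],0],
    [[0,0,0],[0,0,0],0],
    [[0,0,0],[0,0,0],0],
    [[0,0,0],[0,0,0],0],
    [[0,0,0],[0,0,0],0]
  ]
}}

```text
time: 6.3
tool_pos: [654.2, 42.6, 231.6]
orientation: [-180.0, -0.1, 174.8]
ft_force: [1.1, -0.4, 1.1]
gripper_width: -0.004
gripper_force: 0.0
```

Run:
```python
from h import *
f=snap('scene','s2')
im=cv2.imread('pics/s2.png')[154:244,299:409]
cv2.imwrite('pics/c3.png',cv2.resize(im,None,fx=6,fy=6,interpolation=cv2.INTER_CUBIC))
```

```text
(no output)
```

View pics/c3.png

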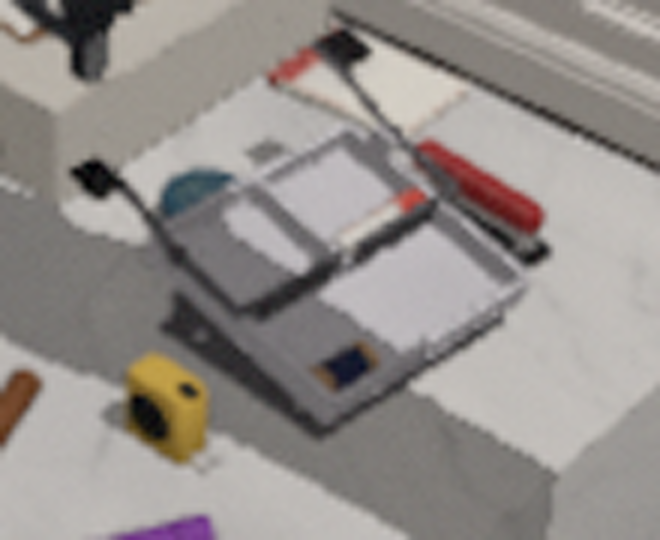

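The spool rests in the tray at (347,365), and both gates are shut with the left paddle back up at (95,178). The gripper is clear, so I'll hand in.

```bash
python3 -c "
from plant import order
print(order.sign_off())"
```

```text
the job is handed in; nothing more can be done
None
```

I pressed the left paddle and the spool rolled into the tray; after release both gates looked shut, the glue stick was still in its lane and the gripper was clear, and I handed the job in (the sign-off gave no verdict).

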